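# Roll the washed tail roller up to its running seat

## Robot

A 6-joint arm with a two-finger parallel gripper is mounted at the origin on the work surface. World frame = base frame: x ahead of the robot, y to its left, z up, the work surface at z = 0. Lengths are in m, angles in rad, forces in N, time in s.
With the tool pointing down it reaches from about 0.375 to 0.925 m from the base axis. Payload 5.7 kg.
Tool frame: the origin (TCP) lies midway between the tips of the shut fingers; the grasp point (between the pads) lies 19 mm behind it; z points along the fingers, x is the direction in which the jaws open and shut, and the axes are right-handed (so a half turn about z gives the same grasp; the last joint's range is limited). The gripper opens to 85 mm and grips with 20 to 120 N. Pads are 22 mm wide; open, the fingers measure 114 mm over their backs; the gripper's body (76 mm by 85 mm) begins 54 mm behind the grasp point. The pads swing forward as they close: fully open they stand 13 mm farther back than shut.
Start: joints at [1.147, 0.359, 1.51, -0, 1.272, -0.115], TCP at [0.182, 0.572, 0.231] pointing down, gripper open.
Joint ranges: [-2.97, 2.97], [-1.01, 2.36], [0.21, 2.38], [-0.96, 4.11], [0.2, 2.71], [-2.98, 2.98]. Speed limits (rad/s): [2.39, 2.39, 3.14, 3.14, 3.14, 3.14].

## Interface

Orientations are given as a unit quaternion [w, x, y, z].
In Python, from plant import robot, claw, read_camera, readout gives the robot as it stands. The module is installed in compiled form; this text tells all that it offers. Calls block until the motion is done:
- robot.reach(position, orientation): joint-space move of the TCP to a pose.
- robot.move_l(position, rot=None, vel=0.15, threshold=None): straight line of the TCP; rot=None keeps the orientation; vel is the mean speed in m/s. With threshold (N) it stops when the force on the tool has changed by that much, and returns True; else False.
- robot.movej(angles): joint-space move.
- claw.move_gripper(opening, grasp_force=None): finger opening in m; grasp_force is the grip in N (None keeps the last); returns when the fingers have stopped.
- robot.wait(seconds).
- robot.inverse_kinematics(position, orientation): joint angles nearest the present ones, or None.
- read_camera(name): name is "scene" or "top" or "wrist"; returns a dict with "frame" (480x640x3 uint8, red, green, blue), "z_map" (480x640 float32, m along the optical axis (not along the pixel's ray), 0 where there is no reading), "fx", "fy", "cx", "cy" (pixels), "dist" ([k1, k2, p1, p2, k3] as OpenCV has them; the pictures are not rectified), "R" (3x3) and "t" (3): a world point X has camera coordinates R X + t; the wrist camera has in their place "T_tool_cam" (4x4, takes a point from camera to tool coordinates, whose origin is the TCP and whose axes are the tool frame's). Camera axes: x right, y down, z forward; pixel columns grow to the right and rows downward; lengths in m; the calibration is good to about 2 mm. A picture is of the moment at which its call begins: read the wrist's pose just before it.
A pose or a line that the arm cannot do raises robot.Unreachable and nothing moves.
- robot.sign_off(): hands the job in, once; it reports no verdict.
Readings, each from a call of its own:
- readout.read_t(): time.
- readout.read_joint_pos(): joint angles.
- readout.read_joint_vel(): joint speeds.
- readout.read_joint_efforts(): joint torques, N m.
- readout.read_tcp_pos(): TCP position.
- readout.read_ee_rot(): TCP orientation.
- readout.read_contact_force(): force on the tool from outside, world axes, zero at the start.
- readout.read_torque(): the same for the moment, N m.
- readout.read_finger_gap(): finger opening in m.
Only numpy, scipy, OpenCV 4.12 (cv2) and the standard library are available. Lean on these libraries where they do the work, as an engineer would, in place of code of your own. Each camera call takes 0.05 s, during which the arm holds its last target. There are 200 camera calls.

## Task

The little belt conveyor of the chocolate coating machine has been washed, and its blue tail roller is parked at the low end of the white sloping strips inside the frame. Push the roller slowly and gently with your fingertips up the slope, over the crest and fully home into its seats against the orange end stops. Keep your fingers against it so that it never runs back down, do not pinch it or lift it off the strips, and leave everything else on the bench as it is.

Things in the scene. Friction and masses are not known exactly. Their poses are not given: they have to be found in the camera images.
- conveyor: Conveyor frame, fixed: two upright aluminium side plates 204 mm apart inside, open from above, tops 90 mm above the bench, reaching from x = -265 to +135 mm. Origin on the bench midway between the plates; +x level along the frame, the way the roller must be pushed; z up. The belt is off. Low cross ties between the plates, tops 34 mm high.
- slope: The two white sloping strips inside the plates, fixed, 16 mm wide (86 to 102 mm from the middle), on which the roller's end bearings run. Origin at the foot of the slope on the strips' top surface, midway between the plates, 58 mm high, at frame x -65 mm. +x up along the 7 degree slope, z square out of it. Below the foot the ledges run level for 50 mm, the roller's parking place, to a black lower stop.
- crest (a point): Top of the slope, on the strips' surface, midway between the plates: 76.4 mm high, frame x +85 mm. Beyond it the ledge drops 6 mm down a short 35 degree lead into the seat, so that a roller pushed over the crest drops in by itself and stays there.
- end_stops (a point): Midway between the faces of the two orange end stops (frame x 119.3 mm), which stand on the ledges beside the plates and meet the end bearings only; stop tops 104 mm high, this point 88.4 mm.
- drive_axis (a point): Middle of the black drive roller's axis (fixed in the frame, 50 mm diameter, 180 mm long, 68 mm high, frame x -225 mm). Between it and the parked blue roller there is at least 75 mm of free room. Its grey gear motor sticks out on the frame's -y side there, to y = -250 mm, 112 mm high.
- tail_roller: Tail roller, loose: blue tube 50 mm diameter, 164 mm long, turning freely on a shaft 200 mm long, with a steel bearing 36 mm diameter on each end that rolls on the white strips; 0.5 to 0.9 kg. Origin at its centre on the axis (76 mm high when parked). Its y lies along the shaft; x and z turn as it rolls. Let go on the slope it rolls back; about 1 N holds it.
- seat (a point): Where the roller's centre lies when it is fully home: on its axis, 88.4 mm above the bench, midway between the plates, 100.3 mm along +x from the frame's origin. The roller has about 1 mm play along the frame and 2 mm sideways.
- scraper: Bystander: washed scraper bar, steel with a white blade, 180 x 24 x 30 mm, long side along its x, lying beside the frame. Origin at the centre of its underside.
- star_knob_a: Bystander: black star knob on a brass boss, 48 mm across, 32 mm tall, standing beside the frame on its +y side. Origin at the centre of its underside.
- star_knob_b: Bystander: the same kind of star knob, on the frame's -y side. Origin at the centre of its underside.
- panettone: Bystander: plain panettone cake, 145 mm across (cake board 164 mm), 130 mm tall. Origin at the centre of its underside.
- panettone_choc: Bystander: chocolate-topped panettone, same size. Origin at the centre of its underside.
- saucepan: Bystander: copper saucepan, 168 mm across, 85 mm tall, handle reaching 200 mm along its +y, a wooden spatula standing out of it to 140 mm height. Origin at the centre of its underside.
- carton: Bystander: milk carton, 62 x 62 mm, 174 mm tall. Origin at the centre of its underside.
- spray_bottle: Bystander: white spray bottle with red head, 82 mm across, 221 mm tall. Origin at the centre of its underside.

How it is judged:
On the way:
1. the roller is half-way up the slope, on its strips, with the fingers against it (x of tail_roller in the frame of slope between 0.06 and 0.14 m and z of tail_roller in the frame of slope below 0.023 m and contact force between the fingers and tail_roller above 0.05 N).
At the end, for the whole second after the job is handed in: The roller lies at rest in both seats: its centre within 5 mm of home along the frame and within 3 mm of its home height, its shaft square across the frame within 0.04 rad (x of tail_roller in the frame of conveyor between 0.0955 and 0.1055 m and z of tail_roller in the frame of conveyor between 0.0845 and 0.0915 m and angle between the y axis of tail_roller and the y axis of conveyor, either way round below 0.04 rad and linear speed of tail_roller below 0.02 m/s); the robot touches nothing.
It fails at once if the roller runs free on the slope: faster than 0.2 m/s with no finger touching it (x of tail_roller in the frame of slope between 0.03 and 0.14 m and contact force between the fingers and tail_roller below 0.02 N and linear speed of tail_roller above 0.2 m/s).
It fails at once if the roller is lifted: its axis more than 35 mm square above the slope's surface (18 mm when it runs on the strips) (z of tail_roller in the frame of slope above 0.035 m).
It fails at once if the roller is pinched or shoved hard: more than 40 N from the fingers (contact force between the fingers and tail_roller above 40 N).
It fails at once if a bystander on the bench is moved more than 20 mm (distance of any of panettone, panettone_choc, saucepan, carton, spray_bottle, scraper, star_knob_a, star_knob_b from where it was at the start of the episode above 0.02 m).
It also fails if it takes over 45 s, if anything falls off the work surface, if the arm or the gripper's body presses on something with over 40 N, if the wrist force passes 120 N, or if a joint passes its speed limit or range.

## Working session

There is one attempt and no reset: what is moved stays moved. The work goes in short steps, each a Python script; the robot and the scene stay as the last script left them, time stands still between calls to the robot, and variables do not carry over. Pictures are saved under pics/ and viewed, about 8 in all and at most 12, crops included, and the job is handed in when it is done.

```bash
mkdir -p pics; cat > h.py <<'E'
import numpy as np, cv2
from plant import robot, claw, read_camera, readout
def world(c,u,v,z=None):
    "pixels -> world by depth (z None) or on plane z"
    K=np.array([[c["fx"],0,c["cx"]],[0,c["fy"],c["cy"]],[0,0,1.]])
    p=np.stack([np.atleast_1d(u),np.atleast_1d(v)],-1).astype(float)
    n=cv2.undistortPoints(p[:,None],K,np.array(c["dist"],float))[:,0]
    r=np.c_[n,np.ones(len(n))]; R=np.array(c["R"]);t=np.array(c["t"])
    o=-R.T@t; d=r@R
    if z is None: s=c["z_map"][p[:,1].astype(int),p[:,0].astype(int)]
    else: s=(z-o[2])/d[:,2]
    return o+d*s[:,None]
def save(c,name): cv2.imwrite("pics/"+name,c["frame"][:,:,::-1])
E
python3 - <<'E'
from h import *
import pickle
for n in ("top","scene"):
    c=read_camera(n); save(c,n+"1.png"); pickle.dump(c,open(n+".pkl","wb"))
    print(n,-np.array(c["R"]).T@c["t"],c["fx"],(c["z_map"]>0).mean())
print(readout.read_t(),readout.read_ee_rot(),readout.read_finger_gap())
E
```

```text
top [ 0.45728926 -0.02424413  1.40316671] 488.2217997164516 0.9959602864583333
scene [1.07542254 0.82121549 0.91353389] 532.6294434242782 0.995966796875
0.1 [ 4.12313591e-04  8.07421280e-01  5.89974704e-01 -7.45087253e-04] 0.0854532410900249
```

View pics/top1.png

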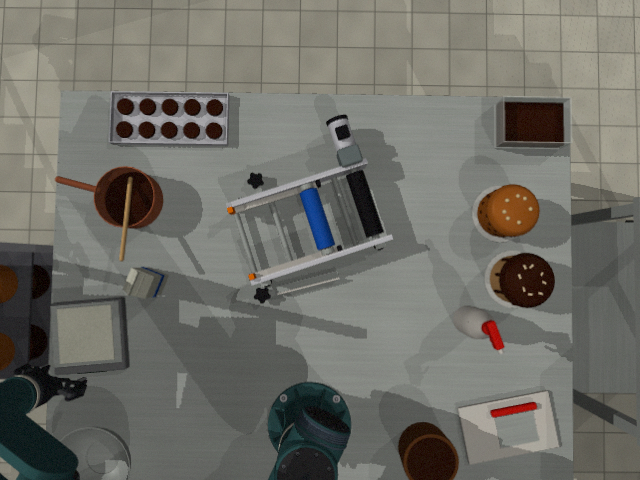

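View pics/scene1.png

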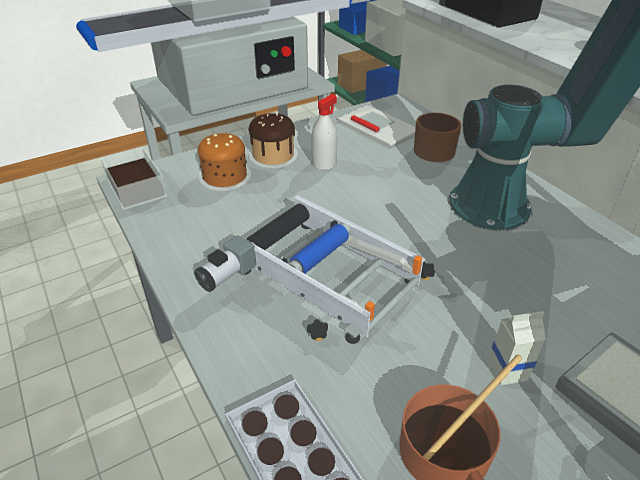

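The top view shows the frame with the orange stops at about (231,211) and (251,277). The blue roller is at (317,218), the drive roller at (365,203) and the motor at (343,140). Frame +x therefore points to image left, which is world +y. The knobs are at (256,180) and (262,295), outside the plates.

```bash
python3 - <<'E'
from h import *
import pickle
c=pickle.load(open("top.pkl","rb")); f=c["frame"]; hsv=cv2.cvtColor(f,cv2.COLOR_RGB2HSV)
roi=np.zeros(f.shape[:2],np.uint8); roi[150:300,215:400]=1
def comps(lo,hi,amin):
    m=cv2.inRange(hsv,lo,hi)*roi
    n,l,s,ce=cv2.connectedComponentsWithStats(m)
    return [(l==i) for i in range(1,n) if s[i,4]>amin]
def rect(m,z):
    v,u=np.nonzero(m); P=world(c,u,v,z)
    r=cv2.minAreaRect((P[:,:2]*1000).astype(np.float32)); return r,np.median(world(c,u,v)[:,2])
for nm,lo,hi,a,z in [("blue",(105,120,60),(125,255,255),300,.076),("black",(0,0,0),(179,255,45),300,.068),("orange",(5,150,120),(20,255,255),10,.104)]:
    for m in comps(lo,hi,a): print(nm,m.sum(),*rect(m,z))
# plate tops by depth
v,u=np.nonzero(roi); P=world(c,u,v); k=(P[:,2]>.084)&(P[:,2]<.096)&(u<340)
img=np.zeros_like(roi); img[v[k],u[k]]=255
n,l,s,ce=cv2.connectedComponentsWithStats(img)
for i in range(1,n):
    if s[i,4]>60:
        vv,uu=np.nonzero(l==i); print("plate",s[i],rect(l==i,.09)[0],cv2.fitLine((world(c,uu,vv,.09)[:,:2]*1000).astype(np.float32),cv2.DIST_HUBER,0,.01,.01).ravel())
E
```

```text
blue 1086 ((576.5389404296875, -12.736412048339844), (167.8935089111328, 48.55911636352539), 18.948192596435547) 0.09672923818859092
black 1170 ((621.1943969726562, -142.47323608398438), (181.59689331054688, 48.968692779541016), 19.05929946899414) 0.08906488042611582
orange 29 ((593.130859375, 220.04736328125), (13.48559856414795, 13.383843421936035), 1.5075898170471191) 0.10382933864955834
orange 30 ((416.4617919921875, 158.1654052734375), (14.328285217285156, 13.40340805053711), 19.783031463623047) 0.10376786003401628
plate [ 226  167  114   89 1172] ((562.2230834960938, 46.41773986816406), (214.376220703125, 322.86663818359375), 19.00930404663086) [ 1.4348340e-01 -9.8965275e-01  6.3445221e+02  1.0906126e+02]
plate [250 252  90  34 462] ((440.82904052734375, 42.895851135253906), (17.91326904296875, 251.08474731445312), 18.836824417114258) [ 3.2470664e-01 -9.4581479e-01  4.3879065e+02  4.3140167e+01]
```

```bash
cat >> h.py <<'E'
from scipy.spatial.transform import Rotation as Ro
A=np.deg2rad(19.1); ex=np.array([-np.sin(A),np.cos(A),0]); ey=np.array([-np.cos(A),-np.sin(A),0])
O=np.array([.5479,.0703,0])-.001*ey*-1
def F(x,y,z): return O+x*ex+y*ey+[0,0,z]
def quat(s=-1):
    X=s*ey; Z=np.array([0,0,-1.]); q=Ro.from_matrix(np.c_[X,np.cross(Z,X),Z]).as_quat(); return q[[3,0,1,2]]
E
python3 - <<'E'
from h import *
print(np.round(read_camera("wrist")["T_tool_cam"],3))
for s in (1,-1):
    for p in (F(-.155,0,.25),F(-.155,0,.05),F(.064,0,.07)): 
        j=robot.inverse_kinematics(p,quat(s)); print(s,p.round(3),None if j is None else np.round(j,2))
E
```

```text
[[ 1.    -0.    -0.    -0.001]
 [ 0.001  0.963  0.27  -0.069]
 [ 0.    -0.27   0.963 -0.144]
 [ 0.     0.     0.     1.   ]]
1 [ 0.598 -0.076  0.25 ] [-0.24  0.35  1.48 -0.    1.31  2.57]
1 [ 0.598 -0.076  0.05 ] [-0.24  0.57  1.67 -0.    0.9   2.57]
1 [0.526 0.13  0.07 ] [ 0.12  0.48  1.8  -0.    0.86  2.92]
-1 [ 0.598 -0.076  0.25 ] [-0.24  0.35  1.48 -0.    1.31 -0.58]
-1 [ 0.598 -0.076  0.05 ] [-0.24  0.57  1.67 -0.    0.9  -0.58]
-1 [0.526 0.13  0.07 ] [ 0.12  0.48  1.8  -0.    0.86 -0.22]
```

```bash
python3 - <<'E'
from h import *
robot.reach(F(-.155,0,.25),quat())
p=np.array(readout.read_tcp_pos()); q=np.array(readout.read_ee_rot()); c=read_camera("wrist"); save(c,"w1.png")
Rt=Ro.from_quat(q[[1,2,3,0]]).as_matrix(); T=np.eye(4);T[:3,:3]=Rt;T[:3,3]=p; W=T@np.array(c["T_tool_cam"])
c["R"]=W[:3,:3].T; c["t"]=-W[:3,:3].T@W[:3,3]
hsv=cv2.cvtColor(c["frame"],cv2.COLOR_RGB2HSV)
m=cv2.inRange(hsv,(105,120,60),(125,255,255)); n,l,s,ce=cv2.connectedComponentsWithStats(m); i=1+np.argmax(s[1:,4]); print(s[i])
v,u=np.nonzero(l==i); P=world(c,u,v)-O
fx,fy,fz=P@ex,P@ey,P[:,2]
print("x",np.percentile(fx,[1,99]),"y",np.percentile(fy,[1,99]),"z",np.percentile(fz,[50,99]))
k=fz>fz.max()-.006; print("crown x",fx[k].mean(), "skew",np.polyfit(fy[k],fx[k],1)[0])
print(readout.read_t(),p,readout.read_contact_force())
E
```

```text
[  219   119   199    57 11020]
x [-0.11085618 -0.06383775] y [-0.07705194  0.08248023] z [0.0989369  0.10284079]
crown x -0.08626606111764326 skew -100.30744181963209
2.9167 [ 0.5977246  -0.07559091  0.2500057 ] [ 0.31436072 -0.09977605 -0.17803792]<stdin>:11: RankWarning: Polyfit may be poorly conditioned
```

View pics/w1.png

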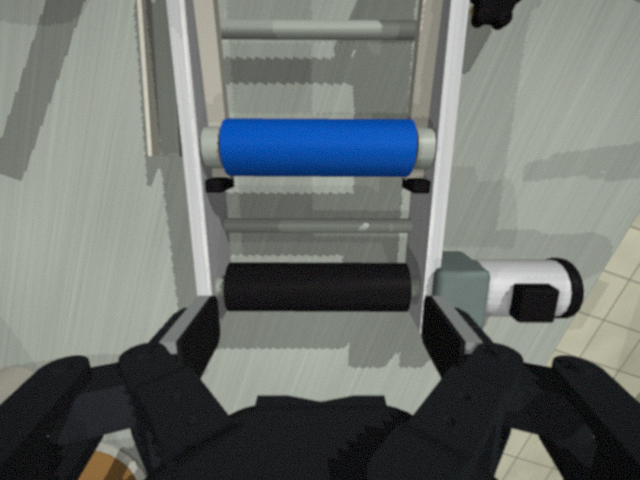

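The wrist view shows the roller square, with its centre at frame x of about -87 mm and y of about 2 mm. The drive roller is at row 287 and the gap for the fingers is clear. I'll descend and push.

```bash
python3 - <<'E'
from h import *
def st(n): 
    f=np.array(readout.read_contact_force()); p=np.array(readout.read_tcp_pos())-O
    print(n,round(readout.read_t(),2),"x",(p@ex).round(4),"y",(p@ey).round(4),"z",p[2].round(4),"F",(f@ex).round(2),(f@ey).round(2),f[2].round(2))
y=.002
robot.move_l(F(-.155,y,.051),vel=.1); st("down")
robot.move_l(F(-.128,y,.051),vel=.03); st("near")
robot.move_l(F(-.101,y,.051),vel=.02); st("foot")
h=lambda x:.051+max(0,x+.101)*np.tan(np.deg2rad(7))
for x in (-.03,-.015): robot.move_l(F(x,y,h(x)),vel=.025,threshold=15); robot.wait(.3); st("slope")
c=read_camera("scene"); cv2.imwrite("pics/s2.png",cv2.resize(c["frame"][180:360,180:460,::-1],None,fx=2.5,fy=2.5))
E
```

```text
down 5.06 x -0.1552 y 0.0017 z 0.0515 F -0.57 -0.85 -0.14
near 6.11 x -0.1282 y 0.0019 z 0.051 F 0.22 0.14 0.57
foot 7.61 x -0.1012 y 0.002 z 0.051 F -0.72 -0.01 -0.18
slope 10.92 x -0.03 y 0.002 z 0.0597 F -1.13 -0.04 0.62
slope 11.97 x -0.0151 y 0.0021 z 0.0615 F -0.59 -0.65 -0.65
```

View pics/s2.png

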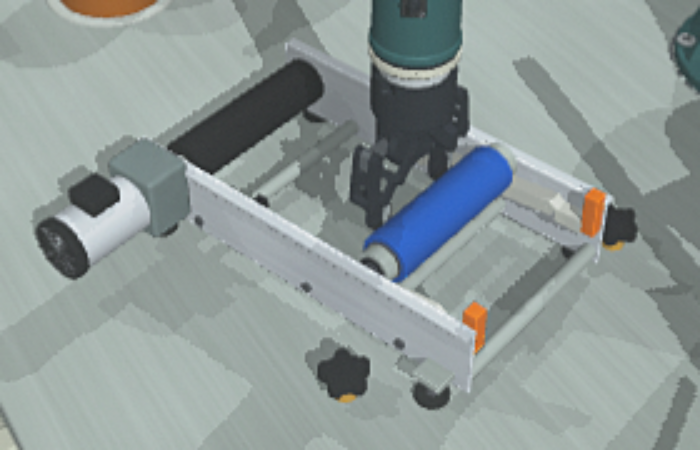

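The fingers are against the roller mid-slope and it is square across the frame. I'll check the finger-to-roller offset from the wrist camera, then go on over the crest.

```bash
cat >> h.py <<'E'
def st(n): 
    f=np.array(readout.read_contact_force()); p=np.array(readout.read_tcp_pos())-O
    print(n,round(readout.read_t(),2),"x",(p@ex).round(4),"y",(p@ey).round(4),"z",p[2].round(4),"F",(f@ex).round(2),(f@ey).round(2),f[2].round(2))
def roller(png=None):
    p=np.array(readout.read_tcp_pos()); q=np.array(readout.read_ee_rot()); c=read_camera("wrist")
    if png: save(c,png)
    T=np.eye(4);T[:3,:3]=Ro.from_quat(q[[1,2,3,0]]).as_matrix();T[:3,3]=p; W=T@np.array(c["T_tool_cam"])
    c["R"]=W[:3,:3].T; c["t"]=-W[:3,:3].T@W[:3,3]
    m=cv2.inRange(cv2.cvtColor(c["frame"],cv2.COLOR_RGB2HSV),(105,120,60),(125,255,255))
    n,l,s,ce=cv2.connectedComponentsWithStats(m); i=1+np.argmax(s[1:,4]); v,u=np.nonzero(l==i)
    P=world(c,u,v)-O; fx,fy,fz=P@ex,P@ey,P[:,2]
    b=np.linspace(-.06,.06,13); z=[np.percentile(fz[abs(fy-k)<.005],98) for k in b if (abs(fy-k)<.005).sum()>30]
    X=[np.percentile(fx[abs(fy-k)<.005],99) for k in b if (abs(fy-k)<.005).sum()>30]
    print("roller front edge x",np.median(X).round(4),"-> axis",(np.median(X)-.025).round(4),"axis z",(np.median(z)-.025).round(4),"skew",np.polyfit(np.arange(len(X))*.01,X,1)[0].round(3))
E
python3 - <<'E'
from h import *
roller(); y=.002
h=lambda x:.051+max(0,x+.101)*np.tan(np.deg2rad(7))
robot.move_l(F(.035,y,h(.035)),vel=.025,threshold=15); st("near crest"); roller()
for x in (.045,.050,.055,.058):
    r=robot.move_l(F(x,y,min(h(x),.067)),vel=.012,threshold=8); st("crest %s"%r)
roller("w2.png")
E
```

```text
roller front edge x 0.0449 -> axis 0.0199 axis z 0.0879 skew 0.002
near crest 14.24 x 0.0349 y 0.002 z 0.0677 F -0.07 -0.6 -0.82
roller front edge x 0.095 -> axis 0.07 axis z 0.094 skew 0.003
crest False 15.28 x 0.045 y 0.0021 z 0.067 F -0.95 0.27 0.11
crest False 15.84 x 0.0502 y 0.0022 z 0.067 F 0.74 -0.16 0.63
crest False 16.41 x 0.0551 y 0.002 z 0.067 F -0.28 0.06 -0.4
crest False 16.81 x 0.0581 y 0.002 z 0.067 F 0.81 -0.47 -0.19
roller front edge x 0.1251 -> axis 0.1001 axis z 0.0897 skew 0.004
```

View pics/w2.png

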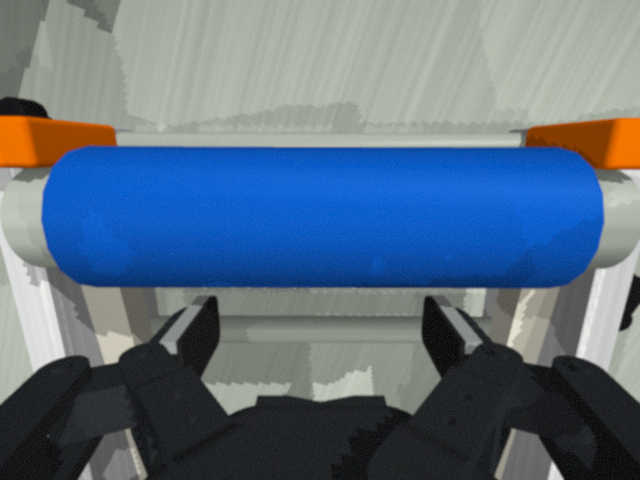

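The roller has dropped into its seats, with both bearings at the orange stops. I'll give it a gentle nudge to make sure it is home, then back off and rise.

```bash
python3 - <<'E'
from h import *
y=.002
r=robot.move_l(F(.068,y,.065),vel=.01,threshold=4); st("nudge %s"%r); roller()
robot.move_l(F(.03,y,.065),vel=.04); st("back"); roller()
robot.move_l(F(.03,y,.25),vel=.12); robot.wait(.5); st("up"); roller("w3.png")
c=read_camera("scene"); a=cv2.resize(c["frame"][180:360,180:460,::-1],(640,412)); b=cv2.imread("pics/w3.png")[::2,::2]
cv2.imwrite("pics/end.png",np.hstack([a[:,:470],np.vstack([b,np.zeros((172,320,3),np.uint8)])]))
import pickle
t0=pickle.load(open("top.pkl","rb"))["frame"]; t1=read_camera("top")["frame"]
d=(np.abs(t0.astype(int)-t1).max(2)>60).astype(np.uint8); n,l,s,ce=cv2.connectedComponentsWithStats(d); print("changed areas",[list(x) for x in s[1:] if x[4]>25])
E
```

```text
nudge True 17.64 x 0.0657 y 0.0021 z 0.0651 F -2.55 -0.71 0.06
roller front edge x 0.1256 -> axis 0.1006 axis z 0.0896 skew 0.004
back 18.74 x 0.0302 y 0.0021 z 0.065 F -0.15 -0.99 -0.6
roller front edge x 0.1234 -> axis 0.0984 axis z 0.0898 skew 0.003
up 20.98 x 0.03 y 0.002 z 0.25 F 0.07 0.24 0.26
roller front edge x 0.1247 -> axis 0.0997 axis z 0.0899 skew 0.003
changed areas [[np.int32(197), np.int32(182), np.int32(90), np.int32(167), np.int32(6914)], [np.int32(300), np.int32(186), np.int32(35), np.int32(67), np.int32(1153)], [np.int32(338), np.int32(196), np.int32(9), np.int32(25), np.int32(36)], [np.int32(97), np.int32(284), np.int32(189), np.int32(196), np.int32(7484)], [np.int32(228), np.int32(327), np.int32(7), np.int32(10), np.int32(32)], [np.int32(29), np.int32(365), np.int32(21), np.int32(12), np.int32(140)], [np.int32(35), np.int32(375), np.int32(52), np.int32(33), np.int32(897)], [np.int32(0), np.int32(379), np.int32(78), np.int32(101), np.int32(4673)], [np.int32(285), np.int32(419), np.int32(45), np.int32(12), np.int32(87)], [np.int32(338), np.int32(432), np.int32(19), np.int32(48), np.int32(463)], [np.int32(0), np.int32(473), np.int32(8), np.int32(7), np.int32(31)]]
```

View pics/end.png

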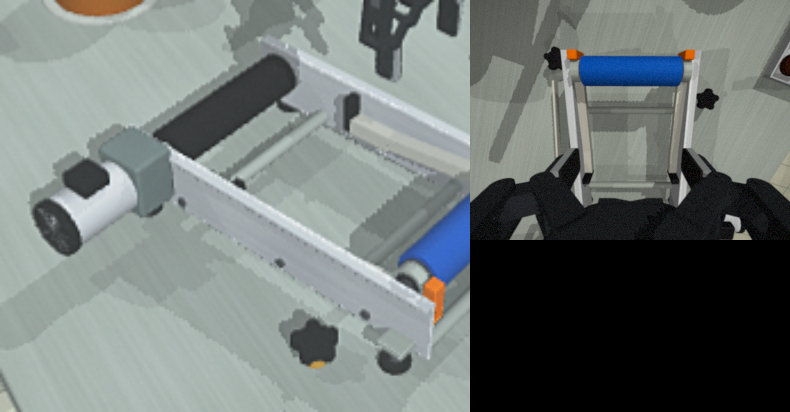

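The roller is seated against both orange stops, the gripper is clear, and both knobs stand where they were.

```bash
python3 - <<'E'
from h import *
robot.sign_off(); print(readout.read_t())
E
```

```text
the job is handed in; nothing more can be done
the job is handed in; nothing more can be done
```

The roller is home in both seats, and I handed the job in after about 21 s of the 45 s allowed. I pushed it with the two open fingertips, about 25 mm/s up the slope and 12 mm/s over the crest. A last nudge stopped by itself at the 4 N limit, and I then backed off and raised the gripper.

**Final position:** the wrist camera put the axis at frame x of about 99.7 mm (home is 100.3 mm) and about 89.9 mm high (home is 88.4 mm). The shaft was square to within about 0.003 rad. All three are inside the limits.

**Slope check:** halfway up, the picture showed the fingers against the roller. The force reading there was only about 0.6 to 1.1 N, which is close to the sensor's noise, so it does not confirm contact by itself.

**Disagreements:** the height read about 1.5 mm high, and x varied between 98.4 and 100.6 mm from one look to the next. Both fit the 2 mm calibration.

**Bystanders:** the before-and-after top-view comparison was inconclusive, because the arm and its shadows account for most of the change. Both knobs looked unmoved in the last pictures. I did not check the others one by one, but the arm never worked near them.

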